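Clear the banding wheel and centre the tumbler on it

ROBOT

A 6-joint arm with a two-finger parallel gripper is mounted at the origin on the work surface. World frame = base frame: x ahead of the robot, y to its left, z up, the work surface at z = 0. Lengths are in m, angles in rad, forces in N, time in s.
With the tool pointing down it reaches from about 0.35 to 0.775 m from the base axis. Payload 5.5 kg.
Tool frame: the origin (TCP) lies between the finger pads; the fingertips stand 19 mm ahead of it and the grasp point (between the pads) is the TCP; z points along the fingers, x is the direction in which the jaws open and shut, and the axes are right-handed (so a half turn about z gives the same grasp; the last joint's range is limited). The gripper opens to 85 mm and grips with 20 to 120 N. Pads are 22 mm wide; open, the fingers measure 114 mm over their backs; the gripper's body (76 mm by 85 mm) begins 54 mm behind the grasp point. The pads swing forward as they close: fully open they stand 13 mm farther back than shut.
Start: joints at [1.104, 0.313, 0.046, 1.304, 0, 1.431], TCP at [0.185, 0.545, 0.25] pointing down, gripper open.
Joint ranges: [-2.76, 2.76], [-0.86, 1.69], [-1.03, 1.26], [-2.2, 2.34], [-1.47, 1.5], [-3.14, 3.14]. Speed limits (rad/s): [2.57, 2.57, 3.14, 3.14, 3.14, 3.14].

INTERFACE

Orientations are given as a unit quaternion [w, x, y, z].
In Python, from workcell import env gives the robot as it stands. The module is installed in compiled form; this text tells all that it offers.
- The arm moves only by the tool carry_out, never from a script. Its argument "steps" is a list of rows, each a list of 7 numbers: the gripper command: -1 is shut, 1 is fully open, values between are in proportion, then the shift along the tool's x, y, z in m, then the turn, a rotation vector about the tool's x, y, z in rad. A call has 1 to 20 rows; each row shifts and turns the commanded pose from where the row before left it, along the tool's axes as they then stand; what a row does not reach is not made up. A row lasts 1/8 s, in which the tool goes at most 62.5 mm and 10.7 degrees, less where a joint would pass 70% of its speed; a pose out of reach is approached as far as the arm can. A call with a gripper value outside its range is refused whole. The fingers move at their own pace and stop on an object; "grip_force" is the grip in N (left out, the last holds). Time passes only in rows, so rows that do not move let the fingers close. It gives the time, the measured TCP pose, the force and the opening at its end, in the units of the state.
- env.get_state(): the state, without advancing time (a new reading comes with each control period).
- env.read_camera(name): name is "scene" or "top"; returns a dict with "color" (384x512x3 uint8, red, green, blue), "K" (3x3 intrinsics, pixels), "R" (3x3) and "t" (3): a world point X has camera coordinates R X + t. Camera axes: x right, y down, z forward; pixel columns grow to the right and rows downward; lengths in m; the calibration is good to about 2 mm. A picture is of the moment at which its call begins. There is no depth.
- env.hand_in(): hands the job in, once; it reports no verdict.
The state is a dict: "clock": time; "joint_pos": joint angles; "qvel": joint speeds; "tau": joint torques, N m; "tcp_pos": TCP position; "orientation": TCP orientation; "wrist_force": force on the tool from outside, world axes, zero at the start; "ft_torque": the same for the moment, N m; "finger_gap": finger opening in m.
Only numpy, scipy, OpenCV 4.12 (cv2) and the standard library are available. Lean on these libraries where they do the work, as an engineer would, in place of code of your own. Each camera call takes 0.05 s, during which the arm holds its last target. There are 200 camera calls.

TASK

The wooden paddle has been left lying on the potter's banding wheel: first move it over to the empty ware board and lay it flat, lengthwise along the middle of the board. Then stand the tall tumbler, the tallest of the bare clay pots on the bench, upright in the centre of the cleared wheel, setting it down gently rather than dropping it.

Things in the scene. Friction and masses are not known exactly. Their poses are not given: they have to be found in the camera images.
- paddle_center (a point): A potter's flat wooden paddle, 20 mm thick throughout, about 160 g, lying flat across the top of the banding wheel. The point is its balance point, 10 mm above its underside. x runs lengthwise to the handle's end, z up. The blade, 50 mm wide (y), spans x = -113 to +37 mm, so it can be gripped across 50 mm at this point; the handle, 28 mm wide, goes on to x = +147 mm.
- tumbler_center (a point): The tall tumbler: bare terracotta pot, no handle, round, straight-sided, 120 mm tall, 62 mm across (58 at the foot), open top, wall 5 mm, about 280 g. The point is on its axis (z, up), 60 mm above its foot. It starts upright on the bench among three lower pots of the same clay (60 mm cup, 82 mm mug, wide 55 mm bowl), 110 mm or more apart between centres.
- wheel_top (a point): The banding wheel, fixed to the bench and locked (it does not turn): a flat round light-metal disc 220 mm in diameter on a dark iron pedestal. The point is the centre of the disc's upper face, 70 mm above the bench; z is up.
- board_top (a point): The empty ware board, a bare plywood board fixed to the bench to the robot's left of the wheel: 320 mm long (x axis), 150 mm wide (y axis), 18 mm thick. The point is the centre of its upper face, 18 mm above the bench; z is up.
Not all that is in view belongs to the job. What is shaped like the part that bears tumbler_center but blue or purple is not meant. Leave any pink look-alike of the part that bears wheel_top alone.

How it is judged:
By the outcome, as a careful person would: the job done as asked, in the order asked, and still so for the second after the job is handed in, with the robot touching nothing.
It also fails if it takes over 66 s, if anything falls off the work surface, if the arm or the gripper's body presses on something with over 40 N, if the wrist force passes 120 N, or if a joint passes its speed limit or range.

## Working session

There is one attempt and no reset: what is moved stays moved. The work goes in short steps, Python scripts to look and compute and a tool call to move; the robot and the scene stay as the last step left them, time stands still between calls to the robot, and variables do not carry over. Pictures are saved under pics/ and viewed, about 8 in all and at most 12, crops included, and the job is handed in when it is done.

Besides the shell and the picture viewer there is one more tool, called as name(argument=value, ...) on one line, values as JSON. carry_out: Moves the arm, as the interface text tells. Its arguments: {"type":"object","properties":{"steps":{"type":"array","items":{"type":"array","items":{"type":"number"}}},"grip_force":{"type":"number"}},"required":["steps"]}

```bash
mkdir -p pics; cat > h.py <<'E'
from workcell import env
import numpy as np, cv2
def shot(n,f):
    d=env.read_camera(n); cv2.imwrite('pics/'+f,d['color'][:,:,::-1]); return d
def ray(d,u,v,z):
    K,R,t=[np.array(d[k],float) for k in('K','R','t')]
    c=-R.T@t; r=R.T@np.linalg.inv(K)@[u,v,1]; return c+r*(z-c[2])/r[2]
def proj(d,X):
    K,R,t=[np.array(d[k],float) for k in('K','R','t')]
    p=K@(R@np.array(X)+t); return p[:2]/p[2]
E
python3 - <<'E'
from h import *
a=shot('scene','s0.png');b=shot('top','t0.png')
import pickle;pickle.dump((a,b),open('c0.pkl','wb'))
for d in(a,b):print(-d['R'].T@d['t'],d['R'].round(3).tolist())
print(env.get_state())
E
```

```text
[ 1.24374828 -0.06730214  0.92257402] [[-0.007, 1.0, 0.001], [0.71, 0.006, -0.704], [-0.704, -0.004, -0.71]]
[ 0.27265214 -0.06275727  1.50302622] [[-0.001, -1.0, -0.011], [-0.995, 0.002, -0.097], [0.097, 0.01, -0.995]]
{'clock': 0.1, 'joint_pos': array([ 1.10439551e+00,  3.13917560e-01,  4.50853027e-02,  1.30361977e+00,
       -1.71442716e-07,  1.43124992e+00]), 'qvel': array([ 0.00101179,  0.00082854,  0.00405143,  0.00028433, -0.001261  ,
       -0.00127225]), 'tau': array([ 4.16438706e-03, -4.81725526e+01,  2.99243921e+01,  1.27366118e-02,
       -4.99504813e-05,  9.08365735e-06]), 'tcp_pos': array([0.18439466, 0.5441712 , 0.24949945]), 'orientation': array([ 3.84139215e-04,  8.12731404e-01,  5.82637949e-01, -7.33330270e-04]), 'wrist_force': array([-0.68399668, -0.07823437,  0.12098899]), 'ft_torque': array([0.04580192, 0.01194385, 0.01260359]), 'finger_gap': 0.08528035313173152}
```

View pics/s0.png

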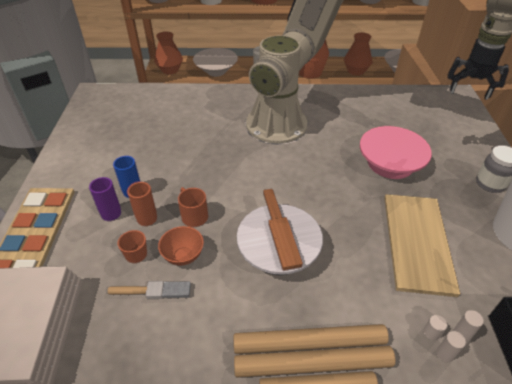

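View pics/t0.png

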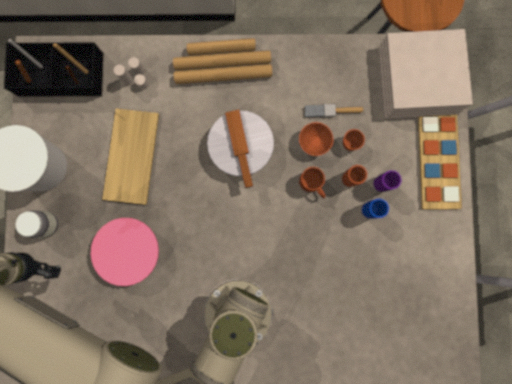

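The scene view shows the paddle on the wheel (about 280,238), the board (420,243), and the tumbler (143,203) between the purple and blue look-alikes, the cup, the mug and the bowl. In the top view the wheel is at (240,143), the paddle runs from (234,112) to (248,186), the board is at (131,156) and the tumbler rim at about (355,175).

```bash
python3 - <<'E'
from h import *
import pickle
a,b=pickle.load(open('c0.pkl','rb'))
def hsv(d):return cv2.cvtColor(d['color'],cv2.COLOR_RGB2HSV).astype(int)
def blob(m,roi,close=0):
    x0,y0,x1,y1=roi;M=np.zeros(m.shape,np.uint8);M[y0:y1,x0:x1]=m[y0:y1,x0:x1]
    if close:M=cv2.morphologyEx(M,cv2.MORPH_CLOSE,np.ones((close,close),np.uint8))
    c=max(cv2.findContours(M,0,1)[0],key=cv2.contourArea);return c[:,0,:],cv2.contourArea(c)
def wrect(c,d,z):
    P=np.array([ray(d,*p,z)[:2] for p in c],np.float32)*1000
    (x,y),s,an=cv2.minAreaRect(P);return np.round([x,y,*s,an],1),P
h=hsv(b);H,S,V=h[...,0],h[...,1],h[...,2]
print('px',[h[y,x].tolist() for x,y in((235,125),(130,150),(260,150),(290,180),(355,176),(345,176))])
brd,_=blob((S>70)&(H>10)&(H<28),(95,100,170,210));print('board',wrect(brd,b,.018)[0])
pd,_=blob((S>110)&(H<16),(205,100,280,200),3);r,P=wrect(pd,b,.09);print('paddle',r)
tail=P[P[:,0].argsort()];print('handle end',tail[:4],'blade end',tail[-4:])
wh,_=blob((V>150)&(S<60)|(S>110)&(H<16),(205,105,276,178),5)
Q,_=wrect(wh,b,.07)[1],0;print('wheel',cv2.minEnclosingCircle(Q),cv2.fitEllipse(Q))
for n,roi,z in(('tumb',(340,162,371,190),.12),('mug',(298,165,328,200),.082),('cup',(341,126,367,154),.06),('bowl',(296,120,336,160),.055)):
    c,A=blob((S>110)&(H<16),roi);print(n,wrect(c,b,z)[0],A)
# crops montage
m=np.hstack([cv2.resize(b['color'][95:205,95:285],None,fx=2.5,fy=2.5,interpolation=2),cv2.resize(b['color'][120:230,295:405],None,fx=2.5,fy=2.5,interpolation=2)])
cv2.imwrite('pics/crop0.png',m[:,:,::-1]);print(m.shape)
# scene-view tumbler
h=hsv(a);H,S,V=h[...,0],h[...,1],h[...,2]
c,A=blob((S>110)&(H<16),(126,178,160,230));x,y,w,hh=cv2.boundingRect(c);print('scene tumb bbox',x,y,w,hh)
E
```

```text
px [[12, 177, 156], [18, 117, 188], [11, 21, 202], [17, 54, 90], [9, 180, 85], [10, 193, 82]]
board [532.2 370.5 160.  326.4  83.5]
paddle [544.2  -8.3 257.8  46.5  12.6]
handle end [[419.50418  -41.44323 ]
 [419.50964  -38.20332 ]
 [419.5151   -34.963245]
 [419.52057  -31.723019]] blade end [[671.4349      1.3763603]
 [671.44666     4.67409  ]
 [671.45844     7.9719825]
 [671.4702     11.270039 ]]
wheel ((563.1858520507812, -7.369137287139893), 116.80691528320312) ((567.6128540039062, -9.446619987487793), (216.99900817871094, 222.31271362304688), 108.63064575195312)
tumb [ 446.2 -373.2   62.2   81.8   44.5] 379.0
mug [ 433.3 -242.9   84.    98.3   89.9] 519.5
cup [ 577.9 -386.2   69.9   71.6   88.8] 351.0
bowl [ 582.  -260.2  111.7  114.9   26.7] 883.0
(275, 750, 3)
scene tumb bbox 128 182 29 44
```

View pics/crop0.png

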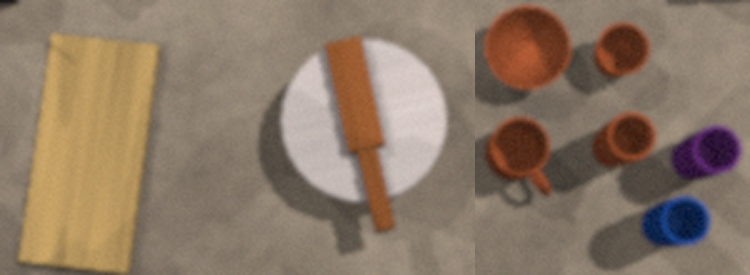

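The crop shows the board, the paddle on the wheel and the pot cluster clearly. Next I fit silhouette models in both views to refine the poses.

```bash
cat > fit.py <<'E'
from h import *
from scipy.optimize import minimize
def clay(d,roi):
    h=cv2.cvtColor(d['color'],cv2.COLOR_RGB2HSV).astype(int);x0,y0,x1,y1=roi
    M=np.zeros(h.shape[:2],np.uint8);M[y0:y1,x0:x1]=((h[...,1]>100)&(h[...,0]<16))[y0:y1,x0:x1];return M
def hullmask(d,sets,s=4):
    M=np.zeros((384*s,512*s),np.uint8)
    for X in sets:
        P=np.array([proj(d,x) for x in X]);cv2.fillConvexPoly(M,cv2.convexHull(np.round((P+.5)*s).astype(np.int32)),1)
    return M
def fit(model,p0,views,sc):
    T=[(d,cv2.resize(clay(d,r),None,fx=4,fy=4,interpolation=cv2.INTER_NEAREST)) for d,r in views]
    f=lambda q:sum((hullmask(d,model(p0+q*sc))!=m).sum()/m.sum() for d,m in T)
    r=minimize(f,np.zeros(len(p0)),method='Nelder-Mead',options=dict(initial_simplex=np.vstack([np.zeros(len(p0)),np.eye(len(p0))])))
    return p0+r.x*sc,r.fun
def paddle(z):
    def m(p):
        c,s=np.cos(p[2]),np.sin(p[2])
        box=lambda a,b,w:[(p[0]+c*x-s*y,p[1]+s*x+c*y,zz) for x in(a,b) for y in(-w,w) for zz in(z-.01,z+.01)]
        return [box(-.113,.037,.025),box(.037,.147,.014)]
    return m
def tumbler(z):
    t=np.linspace(0,2*np.pi,40)
    return lambda p:[[(p[0]+r*np.cos(k),p[1]+r*np.sin(k),zz) for r,zz in((.029,z-.06),(.031,z+.06)) for k in t]]
E
python3 - <<'E'
from fit import *
import pickle
a,b=pickle.load(open('c0.pkl','rb'))
A0=np.array([.561,-.005,np.pi+.21]);s3=np.array([.006,.006,.05])
ra,rb=(255,180,310,275),(205,100,280,200)
for v in([(a,ra),(b,rb)],[(a,ra)],[(b,rb)]):print('paddle',*fit(paddle(.08),A0,v,s3))
T0=np.array([.43,-.36]);ta,tb=(126,178,160,230),(340,162,371,190)
for v in([(a,ta),(b,tb)],[(a,ta)],[(b,tb)]):print('tumb',*fit(tumbler(.06),T0,v,np.array([.006,.006])))
for n,u,v,z in(('purple',391,180,.12),('blue',379,208.5,.12)):print(n,ray(b,u,v,z))
# wheel & board from scene camera for cross-check
h=cv2.cvtColor(a['color'],cv2.COLOR_RGB2HSV).astype(int);H,S,V=h[...,0],h[...,1],h[...,2]
for n,m,(x0,y0,x1,y1),z in(('wheel',(V>150)&(S<60)|(S>110)&(H<16),(232,205,328,276),.07),('board',(S>70)&(H>10)&(H<28),(378,190,465,300),.018)):
    M=np.zeros(m.shape,np.uint8);M[y0:y1,x0:x1]=m[y0:y1,x0:x1];M=cv2.morphologyEx(M,2,np.ones((3,3),np.uint8))
    c=max(cv2.findContours(M,0,1)[0],key=cv2.contourArea)[:,0]
    P=np.array([ray(a,*p,z)[:2] for p in c],np.float32);print(n,cv2.fitEllipse(P) if n=='wheel' else cv2.minAreaRect(P))
E
```

```text
paddle [ 0.56115596 -0.00538398  3.3581141 ] 0.2962578703354377
paddle [ 0.56250043 -0.00739829  3.36413164] 0.17830459770114943
paddle [ 0.5636963  -0.00350075  3.36365031] 0.10523796498905907
tumb [ 0.45620246 -0.38475369] 0.1582244008714597
tumb [ 0.45609554 -0.38585888] 0.061342592592592594
tumb [ 0.45504583 -0.38304355] 0.05570023148148148
purple [ 0.43472183 -0.48808187  0.12      ]
blue [ 0.34455871 -0.44764785  0.12      ]
wheel ((0.5693634748458862, -0.011015359312295914), (0.19212941825389862, 0.22710378468036652), 22.471115112304688)
board ((0.5415362119674683, 0.36619335412979126), (0.1549130529165268, 0.33060145378112793), 83.3908920288086)
```

carry_out(steps=[[1,0,0,0,0,0,-0.1367],[1,0,0,0,0,0,-0.1367],[1,0,0,0,0,0,-0.1367],[1,0,0,0,0,0,-0.1367],[1,-0.0413,0.01653,0,0,0,0],[1,-0.0413,0.01653,0,0,0,0],[1,-0.0413,0.01653,0,0,0,0],[1,-0.0413,0.01653,0,0,0,0],[1,-0.0413,0.01653,0,0,0,0],[1,-0.0413,0.01653,0,0,0,0],[1,-0.0413,0.01653,0,0,0,0],[1,-0.0413,0.01653,0,0,0,0],[1,-0.0413,0.01653,0,0,0,0],[1,-0.0413,0.01653,0,0,0,0],[1,-0.0413,0.01653,0,0,0,0],[1,-0.0413,0.01653,0,0,0,0],[1,-0.0413,0.01653,0,0,0,0],[1,-0.0413,0.01653,0,0,0,0],[1,-0.0413,0.01653,0,0,0,0],[1,0,0,0,0,0,0]], grip_force=50)

```text
clock: 2.6
tcp_pos: [0.5629, -0.0084, 0.2492]
orientation: [-0.0, 0.627, 0.779, -0.0]
wrist_force: [-0.4, 0.2, 0.2]
finger_gap: 0.0855
```

carry_out(steps=[[1,0,0,0.0325,0,0,0],[1,0,0,0.0325,0,0,0],[1,0,0,0.0325,0,0,0],[1,0,0,0.0325,0,0,0],[1,0,0,0,0,0,0]])

```text
clock: 3.22
tcp_pos: [0.5587, -0.0046, 0.1177]
orientation: [-0.003, 0.625, 0.781, -0.002]
wrist_force: [-0.7, 1.2, 1.2]
finger_gap: 0.0854
```

```bash
cat >> h.py <<'E'
def plan(x,y,z,yaw):
    s=env.get_state();q=s['orientation'];th=2*np.arctan2(q[2],q[1]);y0=np.degrees(th)
    d=np.array([x,y,z])-s['tcp_pos'];t=-np.radians((yaw-y0+180)%360-180);a=np.radians(yaw)
    f=lambda a:np.round([d[0]*np.cos(a)+d[1]*np.sin(a),d[0]*np.sin(a)-d[1]*np.cos(a),-d[2]],4)
    print('tcp',s['tcp_pos'].round(4),'yaw',y0.round(2),'turn',t.round(4),'shift if turned first',f(a),'unturned',f(th),'F',s['wrist_force'].round(1),'gap',s['finger_gap'],'clk',s['clock'])
E
python3 - <<'E'
from h import *
plan(.562,-.005,.091,102.6)
b=shot('top','t1.png');a=shot('scene','s1.png')
m=np.hstack([cv2.resize(b['color'][90:200,190:290],None,fx=3,fy=3,interpolation=2),cv2.resize(a['color'][170:280,230:330],None,fx=3,fy=3,interpolation=2)])
cv2.imwrite('pics/c1.png',m[:,:,::-1])
E
```

```text
tcp [ 0.5587 -0.0046  0.1177] yaw 102.66 turn 0.001 shift if turned first [-0.0011  0.0031  0.0267] unturned [-0.0011  0.0031  0.0267] F [-0.7  1.2  1.2] gap 0.08543884982163291 clk 3.225
```

View pics/c1.png

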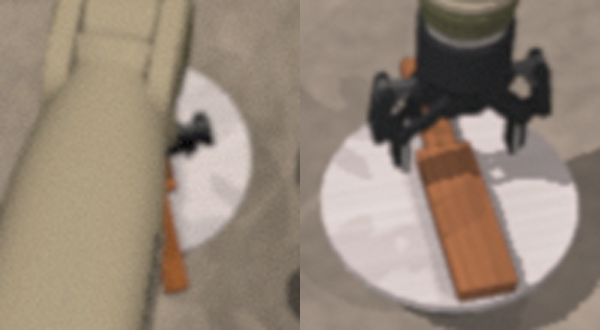

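The scene crop shows the open fingers on either side of the blade, close to centred. Descending.

carry_out(steps=[[1,0,0,0.012,0,0,0],[1,0,0,0.012,0,0,0],[1,0,0,0.005,0,0,0],[1,0,0,0,0,0,0],[1,0,0,0,0,0,0]])

```text
clock: 3.95
tcp_pos: [0.5619, -0.0059, 0.0915]
orientation: [0.0, 0.625, 0.78, 0.0]
wrist_force: [-0.2, 0.4, 0.5]
finger_gap: 0.0859
```

carry_out(steps=[[-1,0,0,0,0,0,0],[-1,0,0,0,0,0,0],[-1,0,0,0,0,0,0],[-1,0,0,0,0,0,0],[-1,0,0,0,0,0,0],[-1,0,0,0,0,0,0],[-1,0,0,0,0,0,0],[-1,0,0,0,0,0,0]], grip_force=60)

```text
clock: 4.95
tcp_pos: [0.5623, -0.0059, 0.092]
orientation: [0.001, 0.625, 0.78, 0.0]
wrist_force: [-2.1, -0.1, 5.0]
finger_gap: 0.0484
```

carry_out(steps=[[-1,0,0,-0.01,0,0,0],[-1,0,0,-0.02,0,0,0],[-1,0,0,-0.03,0,0,0],[-1,0,0,-0.03,0,0,0],[-1,0,0,-0.02,0,0,0],[-1,0,0,-0.01,0,0,0],[-1,0,0,0,0,0,0],[-1,0,0,0,0,0,0],[-1,0,0,0,0,0,0]])

```text
clock: 6.08
tcp_pos: [0.5612, -0.0058, 0.2102]
orientation: [-0.001, 0.625, 0.78, -0.0]
wrist_force: [-0.3, 0.6, -1.8]
finger_gap: 0.0486
```

```bash
python3 - <<'E'
from h import *
plan(.533,.370,.21,83.4)
a=shot('scene','s2.png');cv2.imwrite('pics/c2.png',cv2.resize(a['color'][120:280,200:360],None,fx=2.5,fy=2.5,interpolation=2)[:,:,::-1])
E
```

```text
tcp [ 0.5612 -0.0058  0.2102] yaw 102.6 turn 0.3351 shift if turned first [ 3.701e-01 -7.120e-02  2.000e-04] unturned [3.729e-01 5.450e-02 2.000e-04] F [-0.3  0.6 -1.8] gap 0.04859964307504513 clk 6.075
```

View pics/c2.png

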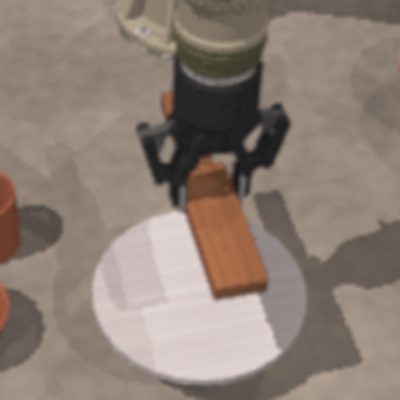

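The paddle is held level and clear of the wheel. I'm carrying it to the board, offset slightly forward so that both its extent and its balance point end up near the middle.

carry_out(steps=[[-1,0,0,0,0,0,0.0838],[-1,0,0,0,0,0,0.0838],[-1,0,0,0,0,0,0.0838],[-1,0,0,0,0,0,0.0838],[-1,0.0264,-0.0045,0,0,0,0],[-1,0.0264,-0.0045,0,0,0,0],[-1,0.0264,-0.0045,0,0,0,0],[-1,0.0264,-0.0045,0,0,0,0],[-1,0.0264,-0.0045,0,0,0,0],[-1,0.0264,-0.0045,0,0,0,0],[-1,0.0264,-0.0045,0,0,0,0],[-1,0.0264,-0.0045,0,0,0,0],[-1,0.0264,-0.0045,0,0,0,0],[-1,0.0264,-0.0045,0,0,0,0],[-1,0.0264,-0.0045,0,0,0,0],[-1,0.0264,-0.0045,0,0,0,0],[-1,0.0264,-0.0045,0,0,0,0],[-1,0.0264,-0.0045,0,0,0,0],[-1,0,0,0,0,0,0],[-1,0,0,0,0,0,0]])

```text
clock: 8.62
tcp_pos: [0.5414, 0.3681, 0.2107]
orientation: [0.0, 0.747, 0.665, -0.001]
wrist_force: [-0.1, 0.2, -2.4]
finger_gap: 0.0484
```

carry_out(steps=[[-1,0,0,0.02,0,0,0],[-1,0,0,0.035,0,0,0],[-1,0,0,0.035,0,0,0],[-1,0,0,0.02,0,0,0],[-1,0,0,0.01,0,0,0],[-1,0,0,0,0,0,0],[-1,0,0,0,0,0,0],[-1,0,0,0,0,0,0]])

```text
clock: 9.62
tcp_pos: [0.5424, 0.3689, 0.0926]
orientation: [0.0, 0.747, 0.665, 0.001]
wrist_force: [0.6, -0.1, -1.1]
finger_gap: 0.0487
```

```bash
python3 - <<'E'
from h import *
plan(.541,.369,.041,83.4)
a=shot('scene','s3.png');b=shot('top','t3.png')
m=np.hstack([cv2.resize(a['color'][140:310,350:490],None,fx=2.5,fy=2.5,interpolation=2),cv2.resize(b['color'][60:230,60:200],None,fx=2.5,fy=2.5,interpolation=2)])
cv2.imwrite('pics/c3.png',m[:,:,::-1])
E
```

```text
tcp [0.5424 0.3689 0.0926] yaw 83.4 turn -0.0 shift if turned first [-0.     -0.0014  0.0516] unturned [-0.     -0.0014  0.0516] F [ 0.6 -0.1 -1.1] gap 0.048671751023208955 clk 9.625
```

View pics/c3.png

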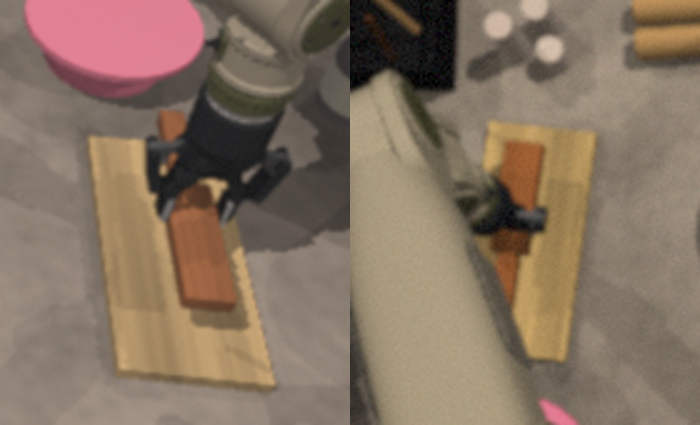

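The paddle is parallel to the board and, allowing for parallax, over its middle. Lowering it.

carry_out(steps=[[-1,0,0,0.015,0,0,0],[-1,0,0,0.015,0,0,0],[-1,0,0,0.01,0,0,0],[-1,0,0,0.006,0,0,0],[-1,0,0,0.003,0,0,0],[-1,0,0,0.001,0,0,0],[-1,0,0,0.001,0,0,0],[-1,0,0,0.001,0,0,0],[-1,0,0,0,0,0,0],[-1,0,0,0,0,0,0]])

```text
clock: 10.98
tcp_pos: [0.542, 0.3687, 0.04]
orientation: [0.0, 0.747, 0.665, 0.001]
wrist_force: [-1.5, -0.0, 3.3]
finger_gap: 0.0486
```

carry_out(steps=[[0.5,0,0,0,0,0,0],[0.5,0,0,0,0,0,0],[0.5,0,0,0,0,0,0],[1,0,0,0,0,0,0],[1,0,0,0,0,0,0],[1,0,0,0,0,0,0],[1,0,0,-0.01,0,0,0],[1,0,0,-0.03,0,0,0],[1,0,0,-0.04,0,0,0],[1,0,0,-0.04,0,0,0],[1,0,0,-0.04,0,0,0],[1,0,0,-0.04,0,0,0],[1,0,0,-0.01,0,0,0],[1,0,0,0,0,0,0]])

```text
clock: 12.72
tcp_pos: [0.542, 0.3687, 0.2501]
orientation: [0.0, 0.747, 0.665, 0.001]
wrist_force: [-0.9, 0.1, -1.1]
finger_gap: 0.0854
```

```bash
python3 - <<'E'
from h import *
plan(.4555,-.384,.25,135)
E
```

```text
tcp [0.542  0.3687 0.2501] yaw 83.4 turn -0.9006 shift if turned first [-4.711e-01 -5.934e-01  1.000e-04] unturned [-7.576e-01  6.000e-04  1.000e-04] F [-0.9  0.1 -1.1] gap 0.0853598981161326 clk 12.725
```

carry_out(steps=[[1,-0.0421,0,0,0,0,0],[1,-0.0421,0,0,0,0,0],[1,-0.0421,0,0,0,0,0],[1,-0.0421,0,0,0,0,0],[1,-0.0421,0,0,0,0,0],[1,-0.0421,0,0,0,0,0],[1,-0.0421,0,0,0,0,0],[1,-0.0421,0,0,0,0,0],[1,-0.0421,0,0,0,0,0],[1,-0.0421,0,0,0,0,0],[1,-0.0421,0,0,0,0,0],[1,-0.0421,0,0,0,0,0],[1,-0.0421,0,0,0,0,0],[1,-0.0421,0,0,0,0,0],[1,-0.0421,0,0,0,0,0],[1,-0.0421,0,0,0,0,0],[1,-0.0421,0,0,0,0,0],[1,-0.0421,0,0,0,0,0]])

```text
clock: 14.98
tcp_pos: [0.4536, -0.3849, 0.247]
orientation: [-0.002, 0.747, 0.665, 0.0]
wrist_force: [-0.2, -0.5, -0.0]
finger_gap: 0.0854
```

carry_out(steps=[[1,0,0,0,0,0,-0.1501],[1,0,0,0,0,0,-0.1501],[1,0,0,0,0,0,-0.1501],[1,0,0,0,0,0,-0.1501],[1,0,0,0,0,0,-0.1501],[1,0,0,0,0,0,-0.1501],[1,0,0,0,0,0,0],[1,0,0,0,0,0,0],[1,0,0,0,0,0,0]])

```text
clock: 16.1
tcp_pos: [0.4545, -0.3841, 0.2488]
orientation: [-0.0, 0.383, 0.924, 0.0]
wrist_force: [0.0, 0.4, -0.8]
finger_gap: 0.0854
```

```bash
python3 - <<'E'
from fit import *
plan(.4555,-.384,.17,135)
a=shot('scene','s4.png');b=shot('top','t4.png')
import pickle;pickle.dump((a,b),open('c4.pkl','wb'))
cv2.imwrite('pics/c4.png',np.hstack([a['color'],b['color'][:,:]])[:,:,::-1][:, :])
m=np.hstack([cv2.resize(a['color'][110:310,90:230],None,fx=2.5,fy=2.5,interpolation=2),cv2.resize(b['color'][70:270,75:235],None,fx=2.5,fy=2.5,interpolation=2)])
cv2.imwrite('pics/c4.png',m[:,:,::-1])
# paddle + wheel + board now
h=cv2.cvtColor(b['color'],cv2.COLOR_RGB2HSV).astype(int)
print('paddle',*fit(paddle(.028),np.array([.541,.369,np.pi-.115]),[(b,(100,105,160,206))],np.array([.006,.006,.05])))
M=np.zeros((384,512),np.uint8);M[105:180,205:280]=((h[...,2]>150)&(h[...,1]<60))[105:180,205:280]
c=max(cv2.findContours(M,0,1)[0],key=cv2.contourArea)[:,0]
P=np.array([ray(b,*p,.07)[:2] for p in c],np.float32);print('wheel',cv2.fitEllipse(P),cv2.minEnclosingCircle(P))
E
```

```text
tcp [ 0.4545 -0.3841  0.2488] yaw 134.93 turn -0.0013 shift if turned first [-0.0007  0.0008  0.0788] unturned [-0.0007  0.0008  0.0788] F [ 0.   0.4 -0.8] gap 0.08542204548721466 clk 16.1
paddle [0.54120645 0.37241363 3.02278165] 0.09642121524201853
wheel ((0.5688892602920532, -0.0072591593489050865), (0.21612216532230377, 0.22578442096710205), 145.9500732421875) ((0.5721286535263062, 0.0008407756686210632), 0.12132237106561661)
```

View pics/c4.png

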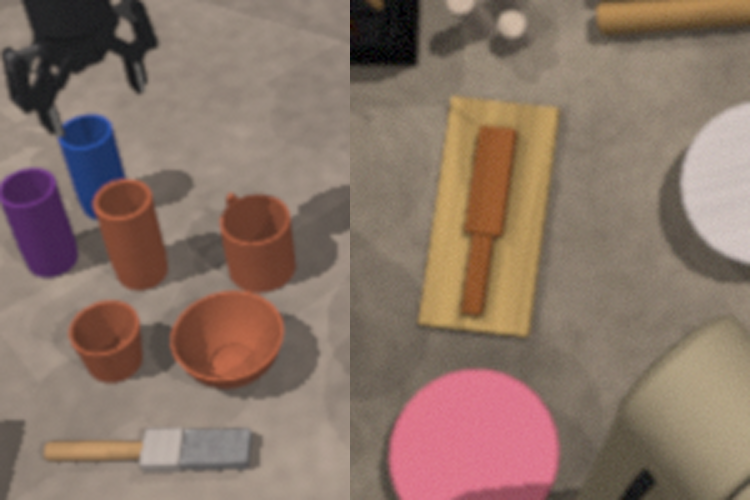

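The paddle lies along the middle of the board, and the tumbler stands undisturbed among its neighbours with the gripper above it. Descending over the tumbler.

carry_out(steps=[[1,-0.0005,0.0005,0.02,0,0,0],[1,0,0,0.03,0,0,0],[1,0,0,0.03,0,0,0],[1,0,0,0.025,0,0,0],[1,0,0,0.02,0,0,0],[1,0,0,0.015,0,0,0],[1,0,0,0.015,0,0,0],[1,0,0,0.009,0,0,0],[1,0,0,0,0,0,0],[1,0,0,0,0,0,0]])

```text
clock: 17.45
tcp_pos: [0.4556, -0.3846, 0.0858]
orientation: [0.0, 0.383, 0.924, -0.0]
wrist_force: [0.2, 0.8, -0.2]
finger_gap: 0.0854
```

carry_out(steps=[[-1,0,0,0,0,0,0],[-1,0,0,0,0,0,0],[-1,0,0,0,0,0,0],[-1,0,0,0,0,0,0],[-1,0,0,0,0,0,0],[-1,0,0,0,0,0,0],[-1,0,0,0,0,0,0]], grip_force=40)

```text
clock: 18.32
tcp_pos: [0.4555, -0.3845, 0.0862]
orientation: [0.001, 0.383, 0.924, -0.0]
wrist_force: [-1.4, 1.7, 6.1]
finger_gap: 0.0623
```

```bash
python3 - <<'E'
from h import *
import pickle
from scipy.optimize import minimize
plan(.568,-.009,.25,135)
# wheel disc fit on frames without arm over the wheel
a0,b0=pickle.load(open('c0.pkl','rb'));a4,b4=pickle.load(open('c4.pkl','rb'))
t=np.linspace(0,2*np.pi,90)
for n,d,(x0,y0,x1,y1) in(('t0',b0,(203,103,276,176)),('s0',a0,(232,203,328,274)),('s4',a4,(232,203,328,274))):
    h=cv2.cvtColor(d['color'],cv2.COLOR_RGB2HSV).astype(int)
    M=np.zeros((384,512),np.uint8);M[y0:y1,x0:x1]=((h[...,2]>140)&(h[...,1]<60)|(h[...,1]>100)&(h[...,0]<16))[y0:y1,x0:x1]
    M=cv2.morphologyEx(M,cv2.MORPH_OPEN,np.ones((3,3),np.uint8));M=cv2.resize(M,None,fx=4,fy=4,interpolation=0)
    def f(q):
        P=np.array([proj(d,(.568+q[0]*.005+.11*np.cos(k),-.009+q[1]*.005+.11*np.sin(k),.07)) for k in t]);Z=np.zeros_like(M)
        cv2.fillPoly(Z,[np.round((P+.5)*4).astype(np.int32)],1);return (Z!=M).sum()/M.sum()
    r=minimize(f,[0,0],method='Nelder-Mead',options=dict(initial_simplex=[[0,0],[1,0],[0,1]]));print(n,[.568,-.009]+r.x*.005,r.fun)
E
```

```text
tcp [ 0.4555 -0.3845  0.0862] yaw 135.0 turn -0.0 shift if turned first [ 0.1859  0.345  -0.1638] unturned [ 0.1859  0.345  -0.1638] F [-1.4  1.7  6.1] gap 0.062251152116183574 clk 18.325
t0 [ 0.56881363 -0.00922117] 0.23602583781018163
s0 [ 0.56804651 -0.01313521] 0.21248583034196108
s4 [ 0.57173386 -0.01352608] 0.21193258807588075
```

carry_out(steps=[[-1,0,0,-0.008,0,0,0],[-1,0,0,-0.016,0,0,0],[-1,0,0,-0.03,0,0,0],[-1,0,0,-0.03,0,0,0],[-1,0,0,-0.03,0,0,0],[-1,0,0,-0.03,0,0,0],[-1,0,0,-0.02,0,0,0],[-1,0,0,-0.01,0,0,0],[-1,0,0,0,0,0,0],[-1,0,0,0,0,0,0]])

```text
clock: 19.58
tcp_pos: [0.4549, -0.3839, 0.2582]
orientation: [-0.001, 0.383, 0.924, 0.0]
wrist_force: [0.6, -0.3, -3.1]
finger_gap: 0.062
```

```bash
python3 - <<'E'
from h import *
import pickle
plan(.569,-.010,.25,135)
a,b=pickle.load(open('c4.pkl','rb'));a=env.read_camera('scene');b=env.read_camera('top')
t=np.linspace(0,2*np.pi,90);out=[]
for d,(x0,y0,x1,y1) in((b,(195,95,285,185)),(a,(225,195,335,285))):
    im=cv2.resize(d['color'],None,fx=4,fy=4,interpolation=2)[...,::-1].copy()
    P=np.array([proj(d,(.569+.11*np.cos(k),-.010+.11*np.sin(k),.07)) for k in t])
    cv2.polylines(im,[np.round((P+.5)*4).astype(np.int32)],True,(0,255,0),1);out.append(cv2.resize(im[y0*4:y1*4,x0*4:x1*4],(380,360)))
cv2.imwrite('pics/c5.png',np.hstack(out))
E
```

```text
tcp [ 0.4549 -0.3839  0.2582] yaw 135.0 turn -0.0 shift if turned first [0.1837 0.345  0.0082] unturned [0.1837 0.345  0.0082] F [ 0.6 -0.3 -3.1] gap 0.06199116353756119 clk 19.575
```

View pics/c5.png

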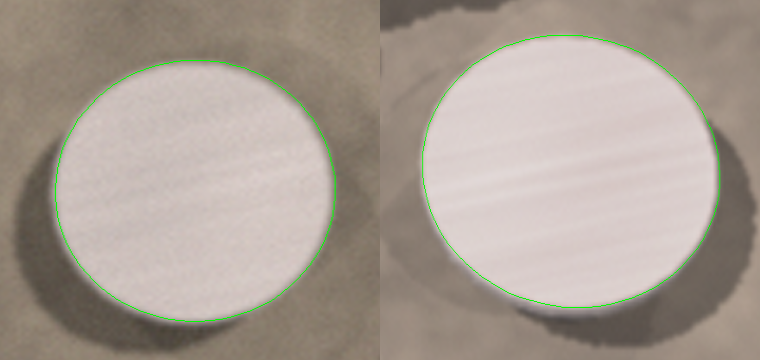

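The overlaid circle at (0.569, -0.010) matches the cleared wheel's rim in both views. Carrying the tumbler there.

carry_out(steps=[[-1,0.006,0.0115,0,0,0,0],[-1,0.0137,0.0257,0,0,0,0],[-1,0.0137,0.0257,0,0,0,0],[-1,0.0137,0.0257,0,0,0,0],[-1,0.0137,0.0257,0,0,0,0],[-1,0.0137,0.0257,0,0,0,0],[-1,0.0137,0.0257,0,0,0,0],[-1,0.0137,0.0257,0,0,0,0],[-1,0.0137,0.0257,0,0,0,0],[-1,0.0137,0.0257,0,0,0,0],[-1,0.0137,0.0257,0,0,0,0],[-1,0.0137,0.0257,0,0,0,0],[-1,0.0137,0.0257,0,0,0,0],[-1,0.0133,0.0251,0,0,0,0],[-1,0,0,0,0,0,0],[-1,0,0,0,0,0,0],[-1,0,0,0,0,0,0]])

```text
clock: 21.8
tcp_pos: [0.569, -0.0109, 0.2592]
orientation: [-0.0, 0.383, 0.924, -0.0]
wrist_force: [0.6, -0.6, -3.2]
finger_gap: 0.0615
```

```bash
python3 - <<'E'
from fit import *
plan(.569,-.010,.157,135)
E
```

```text
tcp [ 0.569  -0.0109  0.2592] yaw 134.95 turn -0.0008 shift if turned first [0.0007 0.0006 0.1022] unturned [0.0007 0.0006 0.1022] F [ 0.6 -0.6 -3.2] gap 0.061455062233097706 clk 21.8
```

carry_out(steps=[[-1,0.0006,0.0006,0.015,0,0,0],[-1,0,0,0.025,0,0,0],[-1,0,0,0.025,0,0,0],[-1,0,0,0.015,0,0,0],[-1,0,0,0.01,0,0,0],[-1,0,0,0.004,0,0,0],[-1,0,0,0.002,0,0,0],[-1,0,0,0,0,0,0],[-1,0,0,0,0,0,0],[-1,0,0,0.001,0,0,0],[-1,0,0,0.001,0,0,0],[-1,0,0,0.001,0,0,0],[-1,0,0,0.001,0,0,0],[-1,0,0,0,0,0,0],[-1,0,0,0,0,0,0]])

```text
clock: 23.68
tcp_pos: [0.5693, -0.0095, 0.1593]
orientation: [-0.0, 0.383, 0.924, 0.0]
wrist_force: [1.1, -0.5, -3.3]
finger_gap: 0.0621
```

Still hanging: the force is -3.3 N, about the tumbler's weight. I'll creep down in 0.5 mm rows.

carry_out(steps=[[-1,0,0,0.0005,0,0,0],[-1,0,0,0.0005,0,0,0],[-1,0,0,0.0005,0,0,0],[-1,0,0,0.0005,0,0,0],[-1,0,0,0.0005,0,0,0],[-1,0,0,0,0,0,0],[-1,0,0,0,0,0,0]])

```text
clock: 24.55
tcp_pos: [0.5694, -0.0095, 0.1568]
orientation: [0.0, 0.383, 0.924, 0.0]
wrist_force: [-0.8, 0.1, -2.8]
finger_gap: 0.0621
```

carry_out(steps=[[-1,0,0,0.0005,0,0,0],[-1,0,0,0.0005,0,0,0],[-1,0,0,0,0,0,0],[-1,0,0,0,0,0,0]])

```text
clock: 25.05
tcp_pos: [0.5695, -0.0095, 0.1563]
orientation: [0.0, 0.383, 0.924, 0.0]
wrist_force: [-1.5, 0.6, 3.0]
finger_gap: 0.0619
```

It's in contact: Fz has gone from -3 to +3 N. Opening and backing straight up.

carry_out(steps=[[0.6,0,0,0,0,0,0],[0.6,0,0,0,0,0,0],[0.6,0,0,0,0,0,0],[1,0,0,0,0,0,0],[1,0,0,0,0,0,0],[1,0,0,0,0,0,0],[1,0,0,0,0,0,0],[1,0,0,-0.01,0,0,0],[1,0,0,-0.02,0,0,0],[1,0,0,-0.03,0,0,0],[1,0,0,-0.03,0,0,0],[1,0,0,-0.03,0,0,0],[1,0,0,-0.03,0,0,0],[1,0,0,0,0,0,0]])

```text
clock: 26.8
tcp_pos: [0.5706, -0.0097, 0.3092]
orientation: [0.003, 0.383, 0.924, 0.001]
wrist_force: [0.0, -0.5, -0.3]
finger_gap: 0.0855
```

carry_out(steps=[[1,-0.04,0.0,0,0,0,0],[1,-0.04,0.0,0,0,0,0],[1,-0.04,0.0,0,0,0,0],[1,-0.04,0.0,0,0,0,0],[1,-0.04,0.0,0,0,0,0],[1,0,0,0,0,0,0],[1,0,0,0,0,0,0]])

```text
clock: 27.68
tcp_pos: [0.7103, -0.1506, 0.3048]
orientation: [-0.001, 0.383, 0.924, 0.0]
wrist_force: [-0.5, 0.2, 0.4]
finger_gap: 0.0854
```

```bash
python3 - <<'E'
from fit import *
a=shot('scene','s6.png');b=shot('top','t6.png')
for v in([(a,(240,170,320,265))],[(b,(215,115,268,175))]):print(*fit(tumbler(.13),np.array([.569,-.01]),v,np.array([.005,.005])))
cv2.imwrite('pics/c6.png',np.hstack([a['color'][60:320,90:480],b['color'][60:320,60:440]])[:,:,::-1])
print(env.get_state()['clock'])
E
```

```text
[ 0.5683808 -0.0108197] 0.09058056872037915
[ 0.569 -0.01 ] inf
27.775fit.py:13: RuntimeWarning: divide by zero encountered in divide
  f=lambda q:sum((hullmask(d,model(p0+q*sc))!=m).sum()/m.sum() for d,m in T)
  np.max(np.abs(fsim[0] - fsim[1:])) <= fatol):
```

View pics/c6.png

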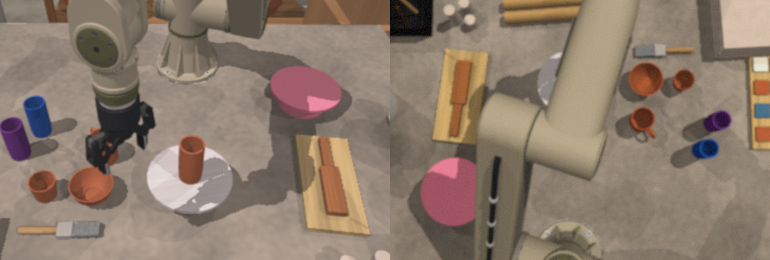

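The scene view shows the tumbler upright in the centre of the wheel (its fit is about 1 mm off centre), the paddle along the middle of the board, and the other pots in place. The gripper is clear. The arm hides the tumbler in the top view, so there is no fit from there.

```bash
python3 -c "
from workcell import env
print(env.hand_in())"
```

```text
the job is handed in; nothing more can be done
None
```

The paddle was laid flat along the middle of the ware board first, and then the tumbler was set upright in the centre of the cleared wheel. I handed the job in at about 28 s of the 66 s allowed.

- **Paddle:** after release, the top view put its balance point at (0.541, 0.372), about 8 mm forward of the board's centre. That offset was deliberate, because it spreads the paddle's length more evenly over the board. Its axis is within about 0.5° of the board's.
- **Tumbler:** I lowered it in 0.5 mm rows near the end until the force showed contact (about 3 N upward), then released it. The scene view fits it upright at (0.568, -0.011), against a wheel centre of about (0.569, -0.010).
- **Checks that failed or disagreed:**
  - The final top-view check of the tumbler failed because the arm hid it, so only the scene camera confirms it.
  - An automatic fit of the wheel was poor and its results were spread over about 4 mm. I took the centre by overlaying a circle on the rim, which matched in both views.

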